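# Hook the punch's return spring onto its anchor post with the spring puller

### The job

The return spring of the small lever punch has come off. Take the spring puller from its stand and, with its tip in the eye of the spring's flat end link, stretch the spring until the link's large hole is over the anchor post, feel it gently down onto the post's flange and let it draw back so that the slot locks under the post's head; then put the puller back upright in its stand. Do not touch the punch or its spring with the fingers, do not force or overstretch the spring, and leave the cup, tin and bur stand where they are.

Things in the scene. Friction and masses are not known exactly. Their poses are not given: they have to be found in the camera images.
- punch: grey base plate 185 x 70 x 12 mm of a small lever punch, fixed, with the punch head (84 mm high, lever knob to 112 mm) at one end. Origin: on the bench under the axis of the spring's upright swivel pin (8 mm thick, 98 mm tall), 50 mm from the plate's head end. x runs along the plate from swivel pin to anchor post, z up.
- post_foot (a point): anchor post: on its axis at the base plate's top, 115 mm along the punch's x. From below: flange 20 mm across, neck 6 mm thick and 6 mm long, head 11 mm across and 5.5 mm high, tapered. Screwed in to an unmeasured height: flange top 22 to 46 mm above this point, head top 11.5 mm over the flange. The flange is sprung (3 N/mm, 2.5 mm, then hard): go down slowly, stop by feel.
- spring (a joint): swing of the coil spring (12 mm thick) and its end link about the swivel pin, rad; 0 = pointing along the punch's x at the post, positive counter-clockwise from above; it swings nearly freely, up to 0.8 either way
- link (a joint): stretch of the spring, m; 0 = slack. Pull 3 N at first, growing by 200 N/m. At 0 the centre of the end link's large hole is 85 mm from the swivel pin; 30 mm of stretch brings it over the post, 17 mm remain when hooked on. More than 42 mm ruins the spring.
- pull_eye (a point): centre, on the top face, of the 10 x 10 mm through eye near the free end of the end link, a flat level steel plate 28 x 55 x 4 mm; 6 mm of plate beyond the eye. x points outward along the spring. A sprung swivel holds spring and link level, top face 82 mm above the bench; the whole goes straight down under a press (0.6 N at first, +40 N/m, up to 52 mm) and rises when let go.
- slot_end (a point): point on the link's top face where the post's axis stands when hooked on: 13 mm outward from the centre of the large hole (15 x 15 mm), 18 mm short of the pull eye, in the slot 9 mm wide that leads outward from the large hole. The post's head passes the large hole, not the slot.
- puller: spring puller, 90 g, loose, upright in its stand. Origin at the tip's lower end, z up. Round tip 6 mm thick, 12 mm long, tapered; round collar 22 mm across at 12 to 17 mm, bears on the link's top face; thin shank; wooden handle 20 x 20 mm square, flats along its x and y, at 30 to 80 mm. Gripped on the flats that face along the pull it tilts least.
- tip (a point): lower end of the puller's tip, same point as the puller's origin
- stand_hole0 (a point): centre of the mouth of the hole (14 mm wide, 20 mm deep) in the top of the puller's stand, a fixed wooden block 56 x 56 x 30 mm. In the stand the collar rests on the block's top and the tip end is 12 mm below this point. A vice, a camera boom and a lamp stand at the left front of the bench: come over them with the fingers about 0.4 m up.
- wax_cup: bystander: small blue cup, about 37 mm wide and 43 mm high; origin at the centre of its underside
- solder_tin: bystander: round yellow tin, 48 mm wide, 17 mm high; origin at the centre of its underside
- bur_stand: bystander: round stand full of burs, 56 mm wide, 51 mm high; origin at the centre of its underside
Mind the look-alikes: they are no part of the job. There is more than one size of the puller; the job needs the larger. What is shaped like the part that bears stand_hole0 but red is not meant.

How it is judged (in metres and radians):
On the way, in this order (a step that is already met when the one before it is completed fails the run):
1. the puller, lifted from the stand, stretches the spring by more than 22 mm (value of joint link above 0.022 m and contact force between puller and punch above 2 N), for 0.1 s.
2. the spring is hooked on: the slot's end at the post (within 4 mm), held by the post alone, the puller off (horizontal distance between slot_end and post_foot below 0.004 m and value of joint link above 0.012 m and contact force between puller and punch below 0.3 N), for 0.3 s.
At the end, for the whole second after the job is handed in: The spring stays stretched (more than 12 mm) with the slot's end within 4 mm of the post's axis, and the puller stands at rest in its stand: tip within 7 mm of the hole's centre and more than 8 mm below its mouth, tilted less than 0.12 rad (horizontal distance between slot_end and post_foot below 0.004 m and value of joint link above 0.012 m and velocity of joint link below 0.01 m/s and horizontal distance between tip and stand_hole0 below 0.007 m and z of tip in the frame of stand_hole0 below -0.008 m and angle between puller's own z axis and vertical below 0.12 rad and linear speed of puller below 0.02 m/s); the robot touches nothing.
It fails at once if the puller loads the punch or its spring with more than 25 N (contact force between puller and punch above 25 N).
It fails at once if the spring is stretched by more than 42 mm (value of joint link above 0.042 m).
It fails at once if the fingers touch the punch or its spring (contact force between the fingers and punch above 0.5 N).
It fails at once if a bystander (cup, tin or bur stand) is moved by more than 15 mm (distance of any of wax_cup, solder_tin, bur_stand from where it was at the start of the episode above 0.015 m).
It also fails if it takes over 58 s, if anything falls off the work surface, if the arm or the gripper's body presses on something with over 40 N, if the wrist force passes 120 N, or if a joint passes its speed limit or range.

### The arm

A 6-joint arm with a two-finger parallel gripper is mounted at the origin on the work surface; the furniture and walls round the work are solid. World frame = base frame: x ahead of the robot, y to its left, z up, the work surface at z = 0. Lengths are in m, angles in degrees, forces in N, time in s.
With the tool pointing down it reaches from about 0.25 to 0.725 m from the base axis. Payload 9.7 kg.
Tool frame: the origin (TCP) lies between the finger pads; the fingertips stand 17 mm ahead of it and the grasp point (between the pads) lies 2 mm behind it; z points along the fingers, y is the direction in which the jaws open and shut (so a half turn about z gives the same grasp; the last joint's range is limited). The gripper opens to 85 mm and grips with 20 to 120 N. Pads are 22 mm wide; open, the fingers measure 114 mm over their backs; the gripper's body (76 mm by 85 mm) begins 54 mm behind the grasp point. The pads swing forward as they close: fully open they stand 13 mm farther back than shut.
Start: joints at [67.724, 4.979, 10.078, 95.1, 0, 90], TCP at [0.208, 0.509, 0.248] pointing down, gripper open.
Joint ranges: [-179.16, 179.16], [-48.56, 103.87], [-65.8, 70.77], [-126.05, 130.52], [-82.76, 87.17], [-180, 180]. Speed limits (degrees/s): [127.2, 127.2, 147.25, 180, 180, 180].

### API

Orientations are given as [roll, pitch, yaw] about the fixed x, y, z axes, in that order (R = Rz(yaw) Ry(pitch) Rx(roll)).
In Python, from workcell import monitor, cams, order gives the robot as it stands. The module is installed in compiled form; this text tells all that it offers.
- The arm moves only by the shell command python3 -m handwheel 'ROWS' [OPENING] [FORCE]. ROWS is JSON, a list of rows, each a list of 6 numbers: the shift along the tool's x, y, z in m, then the turn, a rotation vector about the tool's x, y, z in degrees. In form: [[tx, ty, tz, wx, wy, wz], ...]. A call has exactly 8 rows; each row shifts and turns the commanded pose from where the row before left it, along the tool's axes as they then stand; what a row does not reach is not made up. A row lasts 1/12 s, in which the tool goes at most 41.7 mm and 7.16 degrees, less where a joint would pass 70% of its speed; a pose out of reach is approached as far as the arm can. A call is refused whole if a number of a shift passes 0.0417 or a number of a turn 7.16, either way. A call with a gripper value outside its range is refused whole. OPENING is the opening, from -1 (shut) to 1 (fully open), set as the call begins (- or left out, the last holds). The fingers move at their own pace and stop on an object; FORCE is the grip in N (left out, the last holds). Time passes only in rows, so rows that do not move let the fingers close, or fill a call up. It gives the time, the measured TCP pose, the force and the opening at its end, in the units of the state.
- monitor.get_obs(): the state, without advancing time (a new reading comes with each control period).
- cams.camera(name): name is "side" or "top"; returns a dict with "img" (400x640x3 uint8, red, green, blue), "depth" (400x640 float32, m along the optical axis (not along the pixel's ray), 0 where there is no reading), "fx", "fy", "cx", "cy" (pixels), "rvec" (rotation vector, rad) and "tvec" (3), from world to camera coordinates, as OpenCV has them. Camera axes: x right, y down, z forward; pixel columns grow to the right and rows downward; lengths in m; the calibration is good to about 2 mm. A picture is of the moment at which its call begins.
- order.job_done(): hands the job in, once; it reports no verdict.
The state is a dict: "time": time; "q": joint angles; "qd": joint speeds; "joint_efforts": joint torques, N m; "ee_pos": TCP position; "tcp_rot": TCP orientation; "wrist_force": force on the tool from outside, world axes, zero at the start; "torque": the same for the moment, N m; "opening": finger opening in m.
Only numpy, scipy, OpenCV 4.12 (cv2) and the standard library are available. Lean on these libraries where they do the work, as an engineer would, in place of code of your own. Each camera call takes 0.05 s, during which the arm holds its last target. There are 200 camera calls.

## Working session

There is one attempt and no reset: what is moved stays moved. The work goes in short steps, Python scripts to look and compute and a shell command to move; the robot and the scene stay as the last step left them, time stands still between calls to the robot, and variables do not carry over. Pictures are saved under pics/ and viewed, about 8 in all and at most 12, crops included, and the job is handed in when it is done.

```bash
mkdir -p pics
cat > h.py <<'E'
import numpy as np, cv2, pickle
from workcell import monitor, cams
def grab(n):
    c=cams.camera(n); pickle.dump(c,open(f'pics/{n}.pkl','wb')); return c
def load(n): return pickle.load(open(f'pics/{n}.pkl','rb'))
def cloud(c):
    R,_=cv2.Rodrigues(np.array(c['rvec'],float)); t=np.array(c['tvec'],float).ravel()
    v,u=np.mgrid[:400,:640]; d=c['depth']
    P=np.stack([(u-c['cx'])/c['fx']*d,(v-c['cy'])/c['fy']*d,d],-1)
    W=(P-t)@R; W[d==0]=np.nan; return W
def ray(c,u,v,z):
    R,_=cv2.Rodrigues(np.array(c['rvec'],float)); t=np.array(c['tvec'],float).ravel()
    o=-R.T@t; d=R.T@np.array([(u-c['cx'])/c['fx'],(v-c['cy'])/c['fy'],1]); return o+d*(z-o[2])/d[2]
def proj(c,X):
    return cv2.projectPoints(np.array(X,float).reshape(-1,3),np.array(c['rvec'],float),np.array(c['tvec'],float),np.array([[c['fx'],0,c['cx']],[0,c['fy'],c['cy']],[0,0,1]],float),None)[0].reshape(-1,2)
E
python3 - <<'E'
from h import *
for n in('top','side'):
    c=grab(n); cv2.imwrite(f'pics/{n}0.png',c['img'][...,::-1])
    R,_=cv2.Rodrigues(np.array(c['rvec'],float)); print(n,c['fx'],-R.T@np.array(c['tvec']).ravel(),R[2])
print(monitor.get_obs())
E
```

```text
top 398.2951968618762 [ 0.46140026 -0.0690594   0.94962742] [ 0.06368105  0.01071547 -0.99791277]
side 408.95982587114185 [0.06754661 0.46002306 0.55279873] [ 0.53280028 -0.61833399 -0.57774297]
{'time': 0.1, 'q': array([ 6.77224756e+01,  5.00964562e+00,  1.00399292e+01,  9.50990266e+01,
       -1.65721814e-04,  9.00000502e+01]), 'qd': array([-0.01318497, -0.06444397,  0.06555209,  0.12579062, -0.0573483 ,
        0.06962503]), 'joint_efforts': array([ 2.19200476e-03, -5.21557045e+01,  4.65655088e+01,  1.60531449e-02,
        1.36628501e-04, -8.20991914e-07]), 'ee_pos': array([0.20843617, 0.50878625, 0.24764604]), 'tcp_rot': array([-1.79931257e+02,  1.65781910e-04,  1.57722426e+02]), 'wrist_force': array([-0.44614344,  0.79006428,  0.97753985]), 'torque': array([0.04324603, 0.05739749, 0.0217452 ]), 'opening': 0.08512353245014888}
```

View pics/top0.png

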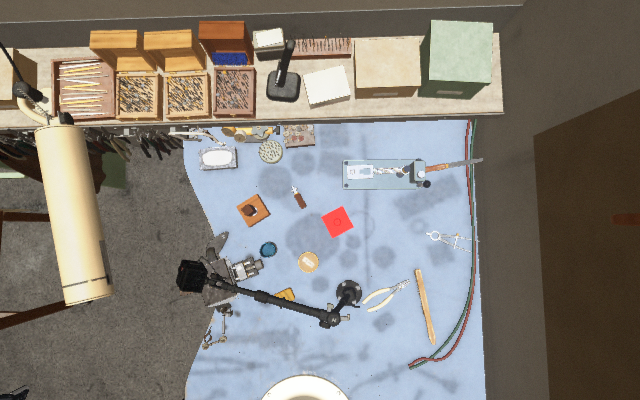

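View pics/side0.png

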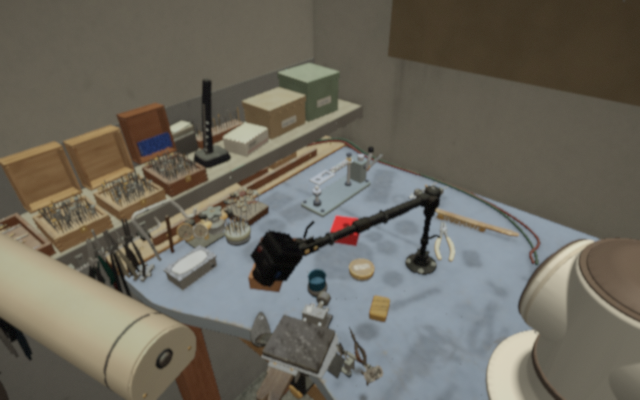

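The top view shows the punch at (385,173) with its head on the right, the wooden stand and puller at (253,210), the red look-alike at (337,222), and a small puller lying at (299,197). In the side view the camera boom hides most of the stand.

Run:
```python
from h import *
t=load('top'); s=load('side')
def cr(c,u0,v0,w,h,k): return cv2.resize(c['img'][v0:v0+h,u0:u0+w],None,fx=k,fy=k,interpolation=cv2.INTER_CUBIC)
A=cr(t,335,148,100,50,8); B=cr(t,230,185,80,60,5); C=cr(s,300,145,80,60,5)
cv2.imwrite('pics/crop1.png',np.vstack([A[:300] if 0 else cv2.resize(A,(600,300)),np.hstack([B,C])[:, :600] if 0 else cv2.resize(np.hstack([B,C]),(600,225))])[...,::-1])
W=cloud(t); hsv=cv2.cvtColor(t['img'],cv2.COLOR_RGB2HSV)
print('proj tcp',proj(t,[0.208,0.509,0.248]), proj(s,[.208,.509,.248]))
# height map stats around stand
for nm,(u0,v0,u1,v1) in dict(stand=(235,190,275,230),).items():
    for v in range(v0,v1,2): print(v,' '.join('%4d'%(1000*W[v,u,2]) if np.isfinite(W[v,u,2]) else ' nan' for u in range(u0,u1,2)))
print('punch')
for v in range(156,192,2): print(v,' '.join('%3d'%(1000*W[v,u,2]) if np.isfinite(W[v,u,2]) else 'nan' for u in range(338,436,3)))
```

```text
proj tcp [[ -0.58400146 381.64845364]] [[ 69.28726548 612.99982002]]
190    0    0   -1    1    1    0   -1   -1    0    1    0   -1    1    2    0    1    0    0    1    0
192    0    2    0    0    0    0    1    1    0    1    0    1    0    0    0    0   -1    0    2    2
194    2    0    0    0   -1    0    0    3    0    0   30   17    0    2    1    0    0    1    0   -1
196   -1    0    0   -1   -2    1    0    0    0   28   30   31    4    2    0    0    0   -1   -1   -1
198    2    0    2    2    1   -2    0   31   29   32   28   30   27    0   -1    0    0    0    0    1
200    0   -1   -2   -1    1   -2   31   29   29   30   29   31   32   14   -1    0   -1    1    0   -1
202    0   -1   -1    0   30   29   28   29   33   30   31   28   32   29   -3    2   -1    2    0    0
204    0    0   29   29   31   30   97   32   30   32   31   27   33   30   22    1    0    0    0    0
206    1   30   29   28   29   99   98   98   80   51   30   30   32   31   29    5   -1    2   -2   -1
208    0   29   29   30   97   98   98   96   94   71   36   32   28   29   30   27    3   -1  
[... 2802 characters left out ...]
  69   2   2   0   0
182   0   0  12   8  12   9  13  11  12  14  12  12  15  11  13  16  14   9  14  16  11  13  14  13  21  37  55  62   2 111 109  -1   2
184   1   1  11  15   9   9  10   9  10  12  10  11  13   8  10  10  12  13   9  14  11  10  14  16  11  13  14  73  91 114 111   0   0
186   0   0  10  17 nan  11  14  11  14  14  14  13  10   9  13  13  14  13   9  12  12  12  12  12  10  13  14  67  86 109 110   0   3
188   0  -1  11  10  11   8  11  10  11   9   9  11  11  11  12  15  13  12  12  10  13  11  12   9  10  13  12   8  -2   0  -1   0   2
190   1   2   1   1   0   0   0  -1   1  -1   0   0   0   0   0   0   1   1   1   2   1   0   1   4  -2   0  -1   0   0   1   0   0   0
```

View pics/crop1.png

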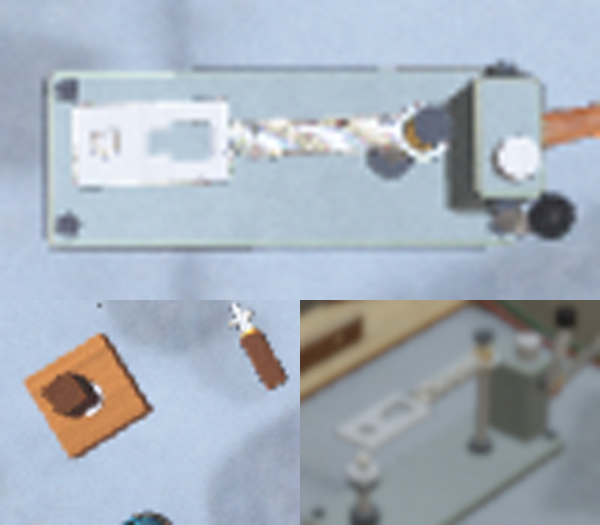

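The crop shows the eye at about (352,171) with the post's head below it, so the link is slack and nearly in line. The wooden stand is turned about 30°, with the handle offset by parallax. Next I'll fit the numbers.

Run:
```python
from h import *
t=load('top'); s=load('side'); W=cloud(t); Z=W[...,2]
U=lambda m,z:np.array([ray(t,u,v,z)[:2] for v,u in np.argwhere(m)])
def box(m,z):
    m=cv2.morphologyEx(m.astype(np.uint8),cv2.MORPH_CLOSE,np.ones((3,3)))
    n,l,st,_=cv2.connectedComponentsWithStats(m); k=1+np.argmax(st[1:,4]); P=U(l==k,z).astype(np.float32)
    return [np.round(x,4) for x in cv2.minAreaRect(P)],P.mean(0)
def win(u0,v0,u1,v1):
    m=np.zeros(Z.shape,bool); m[v0:v1,u0:u1]=1; return m
w=win(232,188,278,232)
print('stand',box(w&(Z>.022),.03)); print('stand top only',box(w&(Z>.022)&(Z<.04),.03)); print('handle',box(w&(Z>.088),.098))
w=win(335,150,436,195)
print('plate',box(win(335,150,425,195)&(Z>.006),.012))
print('link',box(win(338,160,374,184)&(Z>.072)&(Z<.095),.082))
pin=w&(Z>.093)&win(400,160,414,176); print('pin',box(pin,.098))
hole=win(342,163,352,178)&(Z<.072)&(Z>.04); print('eyepix',np.argwhere(hole).tolist(),Z[hole].round(3))
P=W[hole]; print('post pts',P.mean(0))
big=win(352,163,374,180)&(Z<.05); print('bighole',box(big,.082))
# boom heights
b=win(180,225,365,330)&(Z>.05); q=W[b]; i=np.argsort(q[:,0])
for k in range(0,len(i),max(1,len(i)//25)): print(q[i[k]].round(3),end=' ')
```

```text
stand ([array([0.5025, 0.1066]), array([0.0568, 0.057 ]), np.float64(30.4482)], array([0.5024813 , 0.10659992], dtype=float32))
stand top only ([array([0.5025, 0.1066]), array([0.0568, 0.057 ]), np.float64(30.4482)], array([0.502385  , 0.10441822], dtype=float32))
handle ([array([0.5004, 0.1049]), array([0.0208, 0.0201]), np.float64(35.6878)], array([0.5004357 , 0.10477229], dtype=float32))
plate ([array([ 0.5796, -0.2025]), array([0.1925, 0.0693]), np.float64(89.0408)], array([ 0.5796717, -0.2018914], dtype=float32))
link ([array([ 0.5778, -0.1413]), array([0.057 , 0.0287]), np.float64(88.2809)], array([ 0.57778883, -0.13929595], dtype=float32))
pin ([array([ 0.5792, -0.2389]), array([0.0129, 0.0108]), np.float64(88.2598)], array([ 0.5791075 , -0.23968217], dtype=float32))
eyepix [[170, 350], [170, 351], [171, 350], [171, 351], [172, 350], [172, 351], [173, 350], [173, 351], [174, 350]] [0.062 0.063 0.062 0.065 0.062 0.063 0.05  0.062 0.052]
post pts [ 0.58075499 -0.12165911  0.06010954]
bighole ([array([ 0.5786, -0.1501]), array([0.0219, 0.0132]), np.float64(88.2645)], array([ 0.5782824 , -0.15225561], dtype=float32))
[0.24  0.169 0.055] [ 0.279 -0.079  0.199] [ 0.286 -0.1    0.189] [ 0.29  -0.044  0.194] [ 0.294 -0.085  0.127] [ 0.298 -0.035  0.194] [ 0.301 -0.013  0.19 ] [ 0.304 -0.054  0.192] [ 0.309 -0.005  0.193] [0.314 0.005 0.198] [0.32  0.039 0.195] [0.327 0.055 0.199] [0.334 0.083 0.192] [0.341 0.064 0.193] [0.347 0.176 0.202] [0.351 0.122 0.192] [0.355 0.18  0.206] [0.359 0.201 0.219] [0.364 0.137 0.197] [0.368 0.15  0.199] [0.373 0.128 0.211] [0.377 0.169 0.21 ] [0.383 0.171 0.215] [0.39  0.182 0.22 ] [0.396 0.19  0.204] [0.403 0.198 0.185]
```

```bash
cat > to.py <<'E'
import sys,numpy as np
from scipy.spatial.transform import Rotation as Ro
from workcell import monitor
def go(x,y,z,phi):
    o=monitor.get_obs(); R=Ro.from_euler('xyz',o['tcp_rot'],degrees=True)
    d=R.inv().apply(np.array([x,y,z])-o['ee_pos']); yy=R.as_matrix()[:,1]
    cur=np.degrees(np.arctan2(yy[1],yy[0])); w=-((phi-cur+90)%180-90)
    Rt=R*Ro.from_euler('z',w,degrees=True); d2=Rt.inv().apply(np.array([x,y,z])-o['ee_pos'])
    print('tool shift (now)',d.round(4),'wz',round(w,2),' shift if turned first',d2.round(4))
    print('t',round(o['time'],2),'pos',o['ee_pos'].round(4),'rot',o['tcp_rot'].round(2),'F',o['wrist_force'].round(2),'q',o['q'].round(1),'open',round(o['opening'],4))
if __name__=='__main__': go(*map(float,sys.argv[1:5]))
E
python3 - <<'E'
from h import *
W=cloud(load('top')); 
for u,v in [(60,140),(70,170),(75,210),(85,250),(90,290),(60,240),(20,95),(190,275)]: print((u,v),W[v,u].round(3))
W=cloud(load('side'))
for u,v in [(20,260),(80,310),(150,370),(280,255),(300,340),(290,140)]: print('s',(u,v),W[v,u].round(3))
E
python3 to.py .5015 .1057 .42 32
```

```text
(60, 140) [0.632 0.418 0.234]
(70, 170) [0.577 0.403 0.229]
(75, 210) [0.503 0.391 0.232]
(85, 250) [0.43  0.371 0.233]
(90, 290) [0.359 0.36  0.235]
(60, 240) [0.45  0.411 0.241]
(20, 95) [0.727 0.512 0.211]
(190, 275) [0.379 0.185 0.222]
s (20, 260) [0.555 0.42  0.238]
s (80, 310) [0.429 0.409 0.237]
s (150, 370) [0.334 0.395 0.213]
s (280, 255) [0.353 0.207 0.214]
s (300, 340) [0.342 0.192 0.041]
s (290, 140) [ 0.686 -0.152  0.131]
tool shift (now) [-0.424  -0.2621 -0.172 ] wz 35.72  shift if turned first [-0.4973  0.0348 -0.172 ]
t 0.1 pos [0.2084 0.5088 0.2476] rot [-179.93    0.    157.72] F [-0.45  0.79  0.98] q [67.7  5.  10.  95.1 -0.  90. ] open 0.0851
```

The lamp tube tops out near z 0.24, so a height of 0.42 clears it. I'll raise and turn, then cross over.

```bash
python3 -m handwheel '[[0,0,-0.0345,0,0,7.14],[0,0,-0.0345,0,0,7.14],[0,0,-0.0345,0,0,7.14],[0,0,-0.0345,0,0,7.14],[0,0,-0.0345,0,0,7.14],[-0.0355,0.0025,0,0,0,0],[-0.0355,0.0025,0,0,0,0],[-0.0355,0.0025,0,0,0,0]]' 1 60
python3 -m handwheel '[[-0.0355,0.0025,0,0,0,0],[-0.0355,0.0025,0,0,0,0],[-0.0355,0.0025,0,0,0,0],[-0.0355,0.0025,0,0,0,0],[-0.0355,0.0025,0,0,0,0],[-0.0355,0.0025,0,0,0,0],[-0.0355,0.0025,0,0,0,0],[-0.0355,0.0025,0,0,0,0]]'
python3 to.py .5015 .1057 .42 32
```

```text
time: 0.77
ee_pos: [0.2721, 0.4226, 0.4207]
tcp_rot: [180.0, -0.0, 122.1]
wrist_force: [1.5, 0.5, -0.3]
opening: 0.0852
time: 1.43
ee_pos: [0.4395, 0.1908, 0.4207]
tcp_rot: [-180.0, -0.0, 122.0]
wrist_force: [0.9, 1.2, 0.2]
opening: 0.0856
tool shift (now) [-0.105   0.0074  0.0007] wz 0.03  shift if turned first [-0.105   0.0075  0.0007]
t 1.43 pos [0.4395 0.1908 0.4207] rot [-179.99   -0.    122.03] F [0.94 1.25 0.25] q [ 23.5   3.4  28.6 115.2   0.   81.4] open 0.0856
```

```bash
python3 -m handwheel '[[-0.0355,0.0025,0,0,0,0],[-0.0355,0.0025,0,0,0,0],[-0.0345,0.0025,0,0,0,0],[0,0,0,0,0,0],[0,0,0.04,0,0,0],[0,0,0.04,0,0,0],[0,0,0.04,0,0,0],[0,0,0.04,0,0,0]]'
python3 - <<'E'
from h import *
c=grab('side'); t=grab('top')
k=np.hstack([cv2.resize(c['img'][150:330,220:400],(400,400)),cv2.resize(t['img'][150:330,180:360],(400,400))])
cv2.imwrite('pics/s2.png',k[...,::-1])
E
python3 to.py .5015 .1057 .076 32
```

```text
time: 2.1
ee_pos: [0.5008, 0.1069, 0.2586]
tcp_rot: [180.0, -0.0, 122.0]
wrist_force: [0.8, 0.1, -0.1]
opening: 0.0855
tool shift (now) [-0.0035  0.0054  0.1764] wz 0.03  shift if turned first [-0.0035  0.0054  0.1764]
t 2.2 pos [0.4976 0.1063 0.2525] rot [-179.23   -0.28  122.02] F [-0.54  0.35 -0.07] q [12.1  0.2  5.6 96.2  0.  70. ] open 0.0849
```

View pics/s2.png

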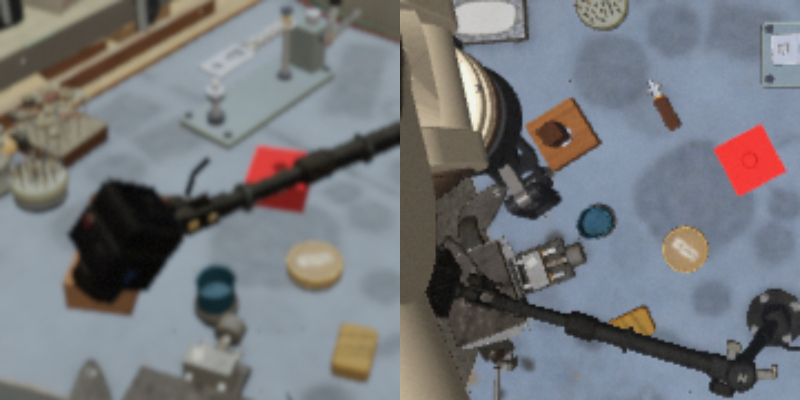

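The gripper is over the stand and clear of the boom. In the top crop the stand is at (565,135), and the cup, tin and red block are undisturbed. I'll descend more gently.

```bash
python3 -m handwheel '[[0,0,0.02,0,0,0],[0,0,0.02,0,0,0],[0,0,0.02,0,0,0],[0,0,0.02,0,0,0],[0,0,0.01,0,0,0],[0,0,0,0,0,0],[0,0,0,0,0,0],[0,0,0,0,0,0]]'
python3 to.py .5015 .1057 .076 32
```

```text
time: 2.87
ee_pos: [0.5021, 0.1072, 0.1731]
tcp_rot: [179.9, 0.1, 122.0]
wrist_force: [-0.9, 0.4, 0.4]
opening: 0.0857
tool shift (now) [-0.0009 -0.0016  0.0971] wz 0.03  shift if turned first [-0.0009 -0.0016  0.0971]
t 2.87 pos [0.5021 0.1072 0.1731] rot [1.7986e+02 5.0000e-02 1.2203e+02] F [-0.87  0.37  0.43] q [12.1 -1.1 -4.4 86.5  0.  70. ] open 0.0857
```

```bash
python3 -m handwheel '[[0,-0.001,0.015,0,0,0],[0,0,0.015,0,0,0],[0,0,0.015,0,0,0],[0,0,0.015,0,0,0],[0,0,0.015,0,0,0],[0,0,0.012,0,0,0],[0,0,0.009,0,0,0],[0,0,0,0,0,0]]'
python3 -m handwheel '[[0,0,0,0,0,0],[0,0,0,0,0,0],[0,0,0,0,0,0],[0,0,0,0,0,0],[0,0,0,0,0,0],[0,0,0,0,0,0],[0,0,0,0,0,0],[0,0,0,0,0,0]]' -1 60
python3 to.py .5015 .1057 .076 32
```

```text
time: 3.53
ee_pos: [0.4999, 0.1064, 0.0738]
tcp_rot: [-179.9, -0.0, 122.0]
wrist_force: [-0.6, 0.2, -0.4]
opening: 0.0855
time: 4.2
ee_pos: [0.5006, 0.1065, 0.0753]
tcp_rot: [179.9, 0.0, 122.0]
wrist_force: [-0.2, -0.0, 6.0]
opening: 0.0191
tool shift (now) [-0.0011  0.0003 -0.0007] wz 0.02  shift if turned first [-0.0011  0.0003 -0.0007]
t 4.2 pos [0.5006 0.1065 0.0753] rot [1.7995e+02 2.0000e-02 1.2202e+02] F [-0.16 -0.03  5.95] q [ 12.   -0.  -14.3  75.7  -0.   70. ] open 0.0191
```

```bash
python3 -m handwheel '[[0,0,-0.008,0,0,0],[0,0,-0.015,0,0,0],[0,0,-0.015,0,0,0],[0,0,-0.02,0,0,-7.1],[0,0,-0.02,0,0,-7.1],[0,0,-0.02,0,0,-7.1],[0,0,-0.02,0,0,-7.1],[0,0,-0.01,0,0,-7.1]]' -1 100
python3 to.py .578 -.1245 .19 90
```

```text
time: 4.87
ee_pos: [0.5007, 0.1065, 0.2055]
tcp_rot: [179.9, 0.1, 157.9]
wrist_force: [0.9, 0.4, -0.6]
opening: 0.0186
tool shift (now) [-0.1586 -0.1849  0.0156] wz -22.13  shift if turned first [-0.0773 -0.231   0.0156]
t 4.87 pos [0.5007 0.1065 0.2055] rot [1.7993e+02 1.0000e-01 1.5787e+02] F [ 0.92  0.37 -0.64] q [12.  -1.1 -0.9 90.1  0.  34.1] open 0.0186
```

```bash
python3 -m handwheel '[[0,0,0,0,0,-7.1],[0,0,0,0,0,-7.1],[0,0,0,0,0,-7.1],[-0.01,-0.03,0,0,0,-0.8],[-0.01,-0.03,0,0,0,0],[-0.01,-0.03,0,0,0,0],[-0.01,-0.03,0,0,0,0],[-0.01,-0.03,0,0,0,0]]'
python3 -m handwheel '[[-0.01,-0.03,0,0,0,0],[-0.01,-0.03,0,0,0,0],[-0.007,-0.02,0,0,0,0],[0,0,0,0,0,0],[0,0,0,0,0,0],[0,0,0,0,0,0],[0,0,0,0,0,0],[0,0,0,0,0,0]]'
python3 - <<'E'
from h import *
c=grab('side'); t=grab('top')
k=np.hstack([cv2.resize(c['img'][130:220,290:380],(400,400),interpolation=2),cv2.resize(t['img'][140:230,290:380],(400,400),interpolation=2)])
cv2.imwrite('pics/s3.png',k[...,::-1])
E
python3 to.py .578 -.1245 .16 90
```

```text
time: 5.53
ee_pos: [0.549, -0.0454, 0.203]
tcp_rot: [180.0, -0.0, 179.6]
wrist_force: [0.4, -0.3, -0.7]
opening: 0.0188
time: 6.2
ee_pos: [0.5752, -0.1233, 0.203]
tcp_rot: [180.0, 0.0, 179.7]
wrist_force: [-0.0, -0.5, -0.2]
opening: 0.0189
tool shift (now) [-0.0027 -0.0011  0.0431] wz -0.31  shift if turned first [-0.0027 -0.0011  0.0431]
t 6.3 pos [ 0.5753 -0.1234  0.2031] rot [-1.8000e+02  2.0000e-02  1.7969e+02] F [-0.4   0.28 -0.39] q [-12.1   9.6  10.1  90.5   0.  -11.8] open 0.0191
```

View pics/s3.png

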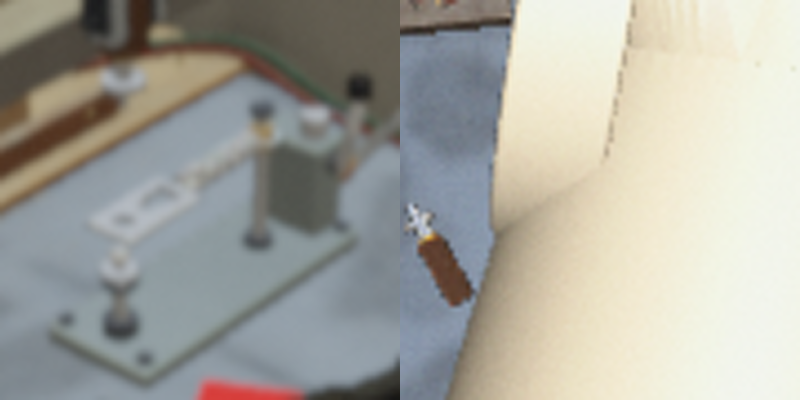

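The side crop shows the puller's collar at (123,80), directly above the eye at (125,217), and the post below at (120,250–275). The arm hides the top view. I'll measure the offsets in the side camera.

Run:
```python
from h import *
c=load('side'); g=cv2.cvtColor(c['img'],cv2.COLOR_RGB2GRAY)
print('eye'); print('     ',*['%3d'%u for u in range(306,332)])
for v in range(170,186): print(v,' ',*['%3d'%x for x in g[v,306:332]])
print('collar')
for v in range(140,156): print(v,' ',*['%3d'%x for x in g[v,306:332]])
print('post')
for v in range(182,206): print(v,' ',*['%3d'%x for x in g[v,306:332]])
for nm,u,v,z in [('eye',318.1,178.8,.082)]: print(nm,ray(c,u,v,z).round(4))
tipz=.2031-.0573
print('predicted px: collar bottom/top ctr, tip', proj(c,[[.5753,-.1234,tipz+.012],[.5753,-.1234,tipz+.017],[.5753,-.1234,tipz]]).round(1))
print('eye top-est px', proj(c,[[.578,-.1245,.082]]).round(1),'post foot/plate', proj(c,[[.579,-.1255,.012],[.579,-.1255,.052],[.579,-.1255,.0635]]).round(1))
```

```text
eye
      306 307 308 309 310 311 312 313 314 315 316 317 318 319 320 321 322 323 324 325 326 327 328 329 330 331
170   144 148 150 151 152 154 154 154 155 156 157 158 158 158 159 160 164 168 172 173 170 166 159 152 151 157
171   151 152 152 153 154 154 155 155 156 156 157 158 159 160 162 166 170 175 175 169 165 165 164 163 164 164
172   153 153 154 155 155 156 156 156 155 157 158 159 162 165 170 174 175 173 167 156 150 154 160 168 172 172
173   154 155 154 155 156 156 155 156 157 157 159 162 169 174 178 178 171 163 156 149 145 147 149 160 171 177
174   155 155 155 155 154 156 156 156 158 160 164 170 177 181 181 175 161 152 151 153 155 154 155 161 172 179
175   156 156 155 156 156 156 158 159 163 168 174 179 183 183 180 169 156 152 158 163 166 169 171 173 177 179
176   156 157 157 157 157 158 161 164 170 177 182 183 185 184 180 171 163 163 169 174 176 179 180 178 175 171
177   157 157 158 159 160 164 169 175 179 180 179 178 179 181 180 178 175 175 178 182 182 182 179 173 166 161
178   158 158 159 160 166 173 179 182 181 175 167 161 163 168 177 182 183 184 184 183 180 176 169 162 159 
[... 4695 characters left out ...]
01 110 132 148 154 155 155 156 155 155 155 156 156
202   125 145 154 155 155 152 139 107  86  87  93  96  93  89  98 125 147 154 156 155 156 156 156 156 157 156
203   139 150 155 155 155 153 139 104  75  73  77  76  76  75  91 123 147 154 156 156 156 157 156 156 156 157
204   149 153 155 156 156 154 140 106  72  63  62  63  64  71  94 128 149 155 156 157 156 156 156 157 157 157
205   145 151 155 156 156 155 146 121  93  78  72  71  77  91 115 139 152 156 157 157 156 156 156 157 157 156
eye [ 0.5754 -0.1227  0.082 ]
predicted px: collar bottom/top ctr, tip [[317.9 147.8]
 [317.8 145.7]
 [317.9 152.9]]
eye top-est px [[317.7 178.1]] post foot/plate [[318.1 203.7]
 [317.9 189.2]
 [317.8 184.8]]
```

Both cameras agree that the tip is within about 1–2 mm of the eye. I'll descend slowly and watch the height and force.

```bash
python3 -m handwheel '[[-0.001,0,0.012,0,0,0],[0,0,0.012,0,0,0],[0,0,0.012,0,0,0],[0,0,0.010,0,0,0],[0,0,0.006,0,0,0],[0,0,0.004,0,0,0],[0,0,0,0,0,0],[0,0,0,0,0,0]]'
python3 -m handwheel '[[0,0,0.002,0,0,0],[0,0,0.002,0,0,0],[0,0,0.002,0,0,0],[0,0,0.002,0,0,0],[0,0,0.002,0,0,0],[0,0,0.002,0,0,0],[0,0,0,0,0,0],[0,0,0,0,0,0]]'
python3 - <<'E'
from h import *
c=grab('side')
k=cv2.resize(c['img'][140:215,290:380],(720,600),interpolation=2)
cv2.imwrite('pics/s4.png',k[...,::-1])
E
python3 to.py .5762 -.1236 .127 90
```

```text
time: 6.97
ee_pos: [0.5764, -0.1243, 0.1469]
tcp_rot: [-180.0, -0.0, 179.6]
wrist_force: [-0.8, -0.1, -0.5]
opening: 0.019
time: 7.63
ee_pos: [0.5763, -0.1242, 0.1346]
tcp_rot: [180.0, -0.0, 179.6]
wrist_force: [-0.1, -0.7, -0.2]
opening: 0.0191
tool shift (now) [0.0002 0.0006 0.0078] wz -0.38  shift if turned first [0.0002 0.0006 0.0078]
t 7.68 pos [ 0.5764 -0.1242  0.1348] rot [180.    -0.   179.62] F [ 0.7  -0.3  -0.64] q [-12.2   9.6   2.7  83.    0.  -11.8] open 0.0192
```

View pics/s4.png

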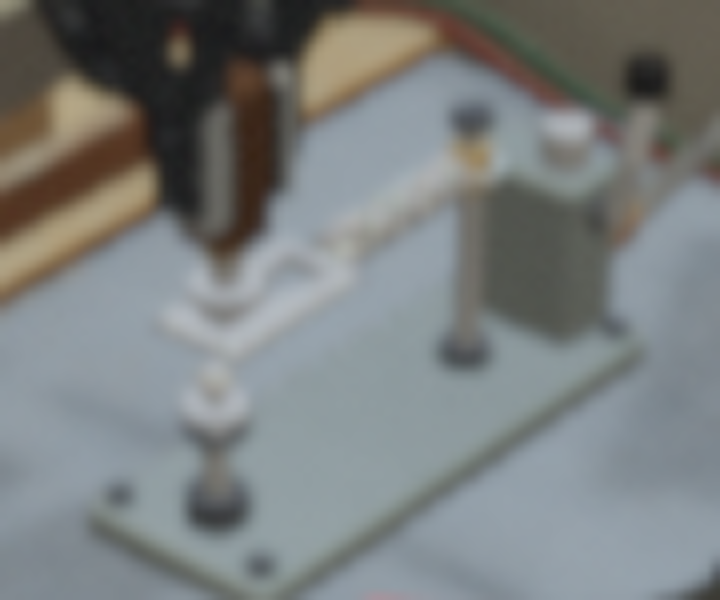

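The tip is in the eye: the collar is just above the link at (222,290), the link is still at its rest height, and the post's head is at (215,375). Next I'll seat the collar and start the pull.

```bash
python3 -m handwheel '[[0,0,0.002,0,0,0],[0,0,0.002,0,0,0],[0,0,0.002,0,0,0],[0,0,0.001,0,0,0],[0,0,0.001,0,0,0],[0,0,0.001,0,0,0],[0,0,0,0,0,0],[0,0,0,0,0,0]]'
python3 -m handwheel '[[0,0.001,0,0,0,0],[0,0.001,0,0,0,0],[0,0.001,0,0,0,0],[0,0.001,0,0,0,0],[0,0.001,0,0,0,0],[0,0.001,0,0,0,0],[0,0,0,0,0,0],[0,0,0,0,0,0]]'
python3 to.py .578 -.094 .126 90
python3 -m handwheel '[[0,0.002,0,0,0,0],[0,0.002,0,0,0,0],[0,0.002,0,0,0,0],[0,0.002,0,0,0,0],[0,0.001,0,0,0,0],[0,0.001,0,0,0,0],[0,0,0,0,0,0],[0,0,0,0,0,0]]'
python3 to.py .578 -.094 .126 90
```

```text
time: 8.35
ee_pos: [0.5764, -0.1242, 0.1258]
tcp_rot: [180.0, 0.0, 179.6]
wrist_force: [-0.4, 0.3, 1.0]
opening: 0.0189
time: 9.02
ee_pos: [0.5765, -0.1183, 0.1258]
tcp_rot: [-180.0, 0.0, 179.6]
wrist_force: [-0.1, -3.8, -0.7]
opening: 0.0187
tool shift (now) [-0.0014  0.0243 -0.0002] wz -0.38  shift if turned first [-0.0015  0.0243 -0.0002]
t 9.02 pos [ 0.5765 -0.1183  0.1258] rot [-179.98    0.    179.62] F [-0.12 -3.84 -0.7 ] q [-11.6   9.5   1.6  82.   -0.  -11.2] open 0.0187
time: 9.68
ee_pos: [0.5765, -0.1082, 0.1258]
tcp_rot: [-180.0, 0.0, 179.6]
wrist_force: [-0.2, -5.7, 0.9]
opening: 0.0188
tool shift (now) [-0.0014  0.0142 -0.0002] wz -0.37  shift if turned first [-0.0015  0.0142 -0.0002]
t 9.68 pos [ 0.5765 -0.1082  0.1258] rot [-179.97    0.    179.63] F [-0.22 -5.72  0.88] q [-10.6   9.3   1.3  82.   -0.  -10.2] open 0.0188
```

Force tracks the stretch (3 N + 200 N/m), with onset near y = −0.122, so 30 mm of stretch is at y ≈ −0.092.

```bash
python3 -m handwheel '[[0,0.003,0,0,0,0],[-0.0005,0.003,0,0,0,0],[-0.0005,0.003,0,0,0,0],[-0.0005,0.002,0,0,0,0],[0,0.002,0,0,0,0],[0,0.002,0,0,0,0],[0,0,0,0,0,0],[0,0,0,0,0,0]]'
python3 - <<'E'
from h import *
c=grab('side'); 
k=cv2.resize(c['img'][140:215,290:380],(720,600),interpolation=2)
cv2.imwrite('pics/s5.png',k[...,::-1])
# predicted pixels in side cam
for nm,P in dict(eye=[.578,-.094,.082],tipcollar=[.578,-.0932,.082],post_top=[.5795,-.1255,.0635],hole=[.578,-.125,.082]).items(): print(nm,((proj(c,P)[0]-[290,140])*8).round(0))
F=[]
for i in range(8): F.append(monitor.get_obs()['wrist_force']); cams.camera('side')
print(np.mean(F,0).round(2),np.std(F,0).round(2))
E
python3 to.py .578 -.092 .126 90
```

```text
time: 10.35
ee_pos: [0.5781, -0.0938, 0.1258]
tcp_rot: [-179.9, 0.0, 179.6]
wrist_force: [-0.8, -9.0, -0.7]
opening: 0.0186
eye [149. 350.]
tipcollar [147. 351.]
post_top [221. 358.]
hole [223. 304.]
[ 0.32 -8.27 -0.07] [0.6  0.43 0.38]
tool shift (now) [ 0.0001  0.0019 -0.0002] wz -0.4  shift if turned first [ 0.0001  0.0019 -0.0002]
t 10.8 pos [ 0.5781 -0.0939  0.1258] rot [-179.9    0.   179.6] F [ 0.89 -7.99  0.25] q [-9.2  9.1  1.1 82.  -0.1 -8.8] open 0.0194
```

View pics/s5.png

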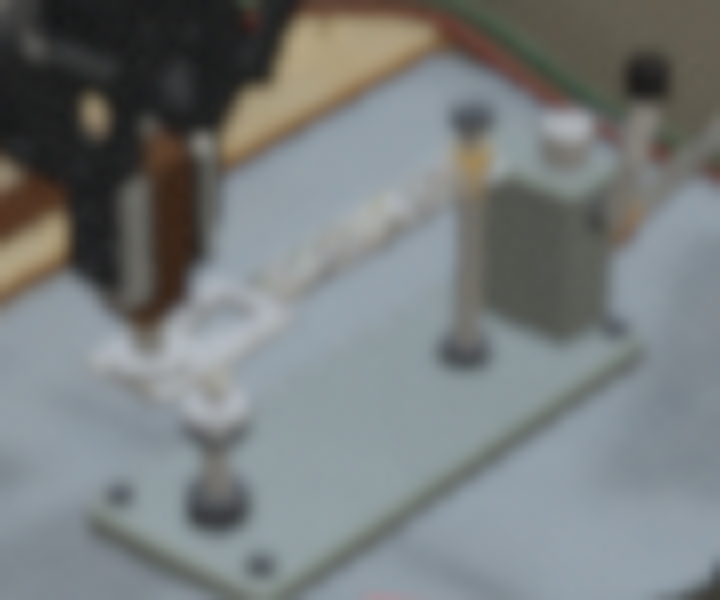

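```bash
cat > rect.py <<'E'
from h import *
import sys
def rect(c,z,x0=.545,x1=.615,y0=-.16,y1=-.06,k=6000):
    # rows: x increasing up ; cols: y decreasing to the right
    w=int((y1-y0)*k); h=int((x1-x0)*k)
    X=np.array([[x1,y1,z],[x1,y0,z],[x0,y0,z],[x0,y1,z]]); p=proj(c,X).astype(np.float32)
    H=cv2.getPerspectiveTransform(p,np.array([[0,0],[w,0],[w,h],[0,h]],np.float32))
    im=cv2.warpPerspective(c['img'],H,(w,h),flags=cv2.INTER_CUBIC)
    for i in range(1,10):
        u=int((y1-(y1-.01*i))*k); cv2.putText(im,str(int(round(1000*(y1-.01*i)))),(u-12,10),0,.35,(255,0,0),1); cv2.line(im,(u,12),(u,18),(255,0,0),1)
    for i in range(1,7):
        v=int(.01*i*k); cv2.putText(im,str(int(round(1000*(x1-.01*i)))),(0,v+4),0,.35,(255,0,0),1); cv2.line(im,(24,v),(30,v),(255,0,0),1)
    return cv2.resize(im,None,fx=.7,fy=.7)
if __name__=='__main__':
    c=load('side'); A=[rect(c,float(z)) for z in sys.argv[2:]]
    cv2.imwrite(sys.argv[1],np.vstack(A)[...,::-1]); print(np.vstack(A).shape)
E
python3 rect.py pics/s6.png .082 .0635
```

```text
(586, 420, 3)
```

View pics/s6.png

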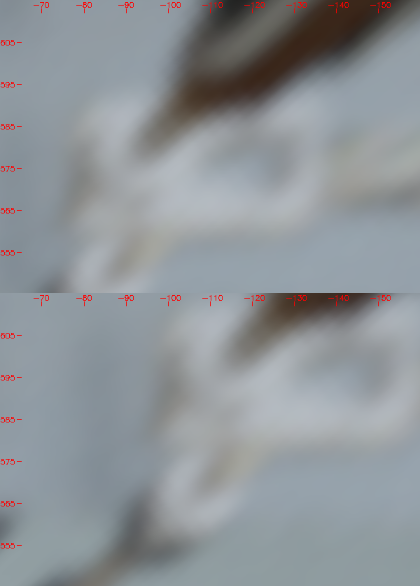

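In the rectified view the link's ends are at y −79 and −137 mm (blurred, and the near face widens them). That puts the hole about 3 mm short of the post, which agrees with the 8.3 N reading (about 27 mm of stretch). I'll add 3.5 mm and then lower by feel.

```bash
python3 -m handwheel '[[0,0.001,0,0,0,0],[0,0.001,0,0,0,0],[0,0.001,0,0,0,0],[0,0.0005,0,0,0,0],[0,0,0.002,0,0,0],[0,0,0.002,0,0,0],[0,0,0,0,0,0],[0,0,0,0,0,0]]'
python3 -m handwheel '[[0,0,0.002,0,0,0],[0,0,0.002,0,0,0],[0,0,0.002,0,0,0],[0,0,0.0015,0,0,0],[0,0,0.001,0,0,0],[0,0,0,0,0,0],[0,0,0,0,0,0],[0,0,0,0,0,0]]'
python3 -m handwheel '[[0,0,0.0005,0,0,0],[0,0,0.0005,0,0,0],[0,0,0.0005,0,0,0],[0,0,0.0005,0,0,0],[0,0,0.0005,0,0,0],[0,0,0,0,0,0],[0,0,0,0,0,0],[0,0,0,0,0,0]]'
python3 - <<'E'
from h import *
F=[]
for i in range(6): F.append(monitor.get_obs()['wrist_force']); cams.camera('top')
print(np.mean(F,0).round(2))
E
python3 to.py .578 -.0905 .111 90
```

```text
time: 11.47
ee_pos: [0.5781, -0.0905, 0.1217]
tcp_rot: [-179.9, -0.0, 179.6]
wrist_force: [0.0, -9.3, -0.2]
opening: 0.0189
time: 12.13
ee_pos: [0.5781, -0.0905, 0.1134]
tcp_rot: [-179.9, 0.0, 179.6]
wrist_force: [0.8, -8.8, 0.3]
opening: 0.0191
time: 12.8
ee_pos: [0.5782, -0.0905, 0.111]
tcp_rot: [-179.9, 0.0, 179.6]
wrist_force: [-0.1, -8.7, 0.0]
opening: 0.019
[-0.04 -9.08  0.1 ]
tool shift (now) [ 0.0002  0.     -0.    ] wz -0.41  shift if turned first [ 0.0002  0.     -0.    ]
t 13.1 pos [ 0.5782 -0.0905  0.111 ] rot [-1.7988e+02  2.0000e-02  1.7959e+02] F [ 0.09 -9.75  1.31] q [-8.8  9.2 -0.4 80.3 -0.1 -8.4] open 0.019
```

```bash
cat > f.py <<'E'
from h import *
F=[]
for i in range(5): F.append(monitor.get_obs()['wrist_force']); cams.camera('side')
o=monitor.get_obs(); print('F',np.mean(F,0).round(2),'pos',o['ee_pos'].round(4),'rot',o['tcp_rot'].round(2),'t',round(o['time'],1))
E
python3 -m handwheel '[[0,0,0.0004,0,0,0],[0,0,0.0004,0,0,0],[0,0,0.0004,0,0,0],[0,0,0.0004,0,0,0],[0,0,0.0004,0,0,0],[0,0,0,0,0,0],[0,0,0,0,0,0],[0,0,0,0,0,0]]'
python3 f.py
python3 -m handwheel '[[0,0,0.0004,0,0,0],[0,0,0.0004,0,0,0],[0,0,0.0004,0,0,0],[0,0,0.0004,0,0,0],[0,0,0.0004,0,0,0],[0,0,0,0,0,0],[0,0,0,0,0,0],[0,0,0,0,0,0]]'
python3 f.py
```

```text
time: 13.77
ee_pos: [0.5782, -0.0905, 0.109]
tcp_rot: [-179.9, 0.0, 179.6]
wrist_force: [1.0, -8.2, 0.6]
opening: 0.0187
F [ 0.55 -9.04  0.68] pos [ 0.5782 -0.0905  0.109 ] rot [-1.7988e+02  3.0000e-02  1.7959e+02] t 14.0
time: 14.68
ee_pos: [0.5783, -0.0905, 0.1071]
tcp_rot: [-179.9, 0.0, 179.6]
wrist_force: [1.2, -8.7, 0.2]
opening: 0.0188
F [ 0.74 -9.14  0.5 ] pos [ 0.5783 -0.0905  0.1071] rot [-1.7988e+02  3.0000e-02  1.7959e+02] t 14.9
```

```bash
python3 -m handwheel '[[-0.0003,0,0.0005,0,0,0],[-0.0003,0,0.0005,0,0,0],[0,0,0.0005,0,0,0],[0,0,0.0005,0,0,0],[0,0,0.0005,0,0,0],[0,0,0.0005,0,0,0],[0,0,0,0,0,0],[0,0,0,0,0,0]]'
python3 f.py
python3 -m handwheel '[[0,0,0.0004,0,0,0],[0,0,0.0004,0,0,0],[0,0,0.0004,0,0,0],[0,0,0.0004,0,0,0],[0,0,0.0004,0,0,0],[0,0,0,0,0,0],[0,0,0,0,0,0],[0,0,0,0,0,0]]'
python3 f.py
```

```text
time: 15.6
ee_pos: [0.5788, -0.0905, 0.104]
tcp_rot: [-179.9, 0.0, 179.6]
wrist_force: [0.0, -7.4, 0.5]
opening: 0.0191
F [ 0.18 -8.79  0.85] pos [ 0.5788 -0.0905  0.104 ] rot [-1.7988e+02  2.0000e-02  1.7959e+02] t 15.8
time: 16.52
ee_pos: [0.5788, -0.0905, 0.1021]
tcp_rot: [-179.9, 0.0, 179.6]
wrist_force: [0.3, -8.6, 1.5]
opening: 0.0188
F [ 0.19 -8.92  1.11] pos [ 0.5788 -0.0905  0.102 ] rot [-1.7988e+02  2.0000e-02  1.7959e+02] t 16.8
```

```bash
python3 -m handwheel '[[0,0,0.0003,0,0,0],[0,0,0.0003,0,0,0],[0,0,0.0004,0,0,0],[0,0,0,0,0,0],[0,0,0,0,0,0],[0,0,0,0,0,0],[0,0,0,0,0,0],[0,0,0,0,0,0]]'
python3 f.py
python3 -m handwheel '[[0,0,0.0003,0,0,0],[0,0,0.0003,0,0,0],[0,0,0.0004,0,0,0],[0,0,0,0,0,0],[0,0,0,0,0,0],[0,0,0,0,0,0],[0,0,0,0,0,0],[0,0,0,0,0,0]]'
python3 f.py
```

```text
time: 17.43
ee_pos: [0.5788, -0.0905, 0.1011]
tcp_rot: [-179.9, 0.0, 179.6]
wrist_force: [0.2, -10.1, 0.3]
opening: 0.0192
F [-0.03 -8.92  0.72] pos [ 0.5788 -0.0905  0.1011] rot [-1.7988e+02  3.0000e-02  1.7959e+02] t 17.7
time: 18.35
ee_pos: [0.5789, -0.0905, 0.1003]
tcp_rot: [-179.9, 0.0, 179.6]
wrist_force: [-0.7, -8.5, 2.7]
opening: 0.019
F [-0.43 -8.68  2.89] pos [ 0.5789 -0.0905  0.1004] rot [-1.7988e+02  4.0000e-02  1.7959e+02] t 18.6
```

Flange felt: Fz rose by about 2 N at the expected height. I'll ease off 0.4 mm and draw back.

```bash
python3 -m handwheel '[[0.0003,0,-0.0004,0,0,0],[0,-0.001,0,0,0,0],[0,-0.001,0,0,0,0],[0,-0.001,0,0,0,0],[0,-0.001,0,0,0,0],[0,-0.001,0,0,0,0],[0,0,0,0,0,0],[0,0,0,0,0,0]]'
python3 f.py
python3 -m handwheel '[[0,-0.001,0,0,0,0],[0,-0.001,0,0,0,0],[0,-0.001,0,0,0,0],[0,-0.001,0,0,0,0],[0,-0.001,0,0,0,0],[0,-0.001,0,0,0,0],[0,0,0,0,0,0],[0,0,0,0,0,0]]'
python3 f.py
```

```text
time: 19.27
ee_pos: [0.5786, -0.0954, 0.1007]
tcp_rot: [-179.9, 0.0, 179.6]
wrist_force: [0.2, -7.3, 2.8]
opening: 0.0187
F [-0.04 -7.94  2.59] pos [ 0.5786 -0.0954  0.1007] rot [-1.7990e+02  5.0000e-02  1.7959e+02] t 19.5
time: 20.18
ee_pos: [0.5788, -0.1011, 0.1008]
tcp_rot: [-179.9, 0.1, 179.6]
wrist_force: [1.0, -5.7, 2.5]
opening: 0.019
F [ 1.21 -6.48  2.62] pos [ 0.5788 -0.1011  0.1008] rot [-1.7994e+02  8.0000e-02  1.7961e+02] t 20.4
```

```bash
python3 -m handwheel '[[-0.0003,-0.0005,0,0,0,0],[-0.0003,-0.0005,0,0,0,0],[0,-0.0005,0,0,0,0],[0,-0.0005,0,0,0,0],[0,-0.0005,0,0,0,0],[0,0,0,0,0,0],[0,0,0,0,0,0],[0,0,0,0,0,0]]'
python3 f.py
python3 -m handwheel '[[0,-0.0005,0,0,0,0],[0,-0.0005,0,0,0,0],[0,-0.0005,0,0,0,0],[0,0,0,0,0,0],[0,0,0,0,0,0],[0,0,0,0,0,0],[0,0,0,0,0,0],[0,0,0,0,0,0]]'
python3 f.py
```

```text
time: 21.1
ee_pos: [0.5792, -0.1035, 0.1007]
tcp_rot: [-179.9, 0.0, 179.6]
wrist_force: [-0.1, -5.7, 3.5]
opening: 0.019
F [ 0.13 -5.98  2.59] pos [ 0.5792 -0.1035  0.1007] rot [-1.7995e+02  5.0000e-02  1.7961e+02] t 21.4
time: 22.02
ee_pos: [0.5791, -0.1046, 0.1004]
tcp_rot: [180.0, 0.0, 179.6]
wrist_force: [0.9, -2.4, 4.9]
opening: 0.0187
F [ 0.98 -2.63  5.3 ] pos [ 0.5791 -0.1046  0.1004] rot [1.7999e+02 3.0000e-02 1.7963e+02] t 22.3
```

The pull fell sharply at the expected 17 mm, so the post is taking the load. I'll go a little further back, then lift off.

```bash
python3 -m handwheel '[[0,-0.0005,-0.0003,0,0,0],[0,-0.0005,-0.0003,0,0,0],[0,-0.0005,-0.0003,0,0,0],[0,-0.0005,0,0,0,0],[0,-0.0005,0,0,0,0],[0,0,0,0,0,0],[0,0,0,0,0,0],[0,0,0,0,0,0]]'
python3 f.py
python3 - <<'E'
from h import *
c=grab('side'); 
k=cv2.resize(c['img'][140:215,290:380],(720,600),interpolation=2)
cv2.imwrite('pics/s7.png',k[...,::-1])
E
```

```text
time: 22.93
ee_pos: [0.5787, -0.1072, 0.1008]
tcp_rot: [-180.0, -0.0, 179.6]
wrist_force: [-0.4, -0.5, -0.2]
opening: 0.0188
F [-0.31  0.07 -0.36] pos [ 0.5788 -0.1072  0.101 ] rot [-1.7999e+02 -2.0000e-02  1.7962e+02] t 23.2
```

View pics/s7.png

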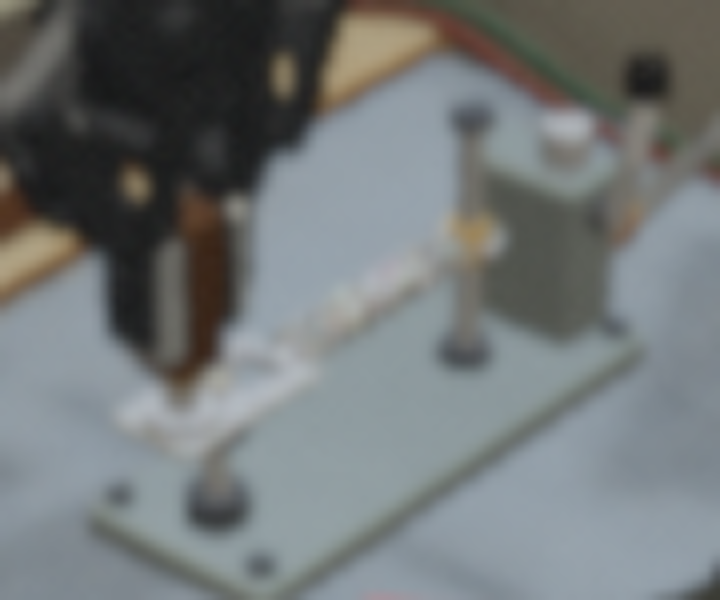

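The link is held low under the post's head (head at (218,375) inside the slot, swivel collar down at (475,232)), and no force is left on the puller. Lifting straight up.

```bash
python3 -m handwheel '[[0,0,-0.001,0,0,0],[0,0,-0.002,0,0,0],[0,0,-0.003,0,0,0],[0,0,-0.004,0,0,0],[0,0,-0.005,0,0,0],[0,0,-0.005,0,0,0],[0,0,-0.005,0,0,0],[0,0,0,0,0,0]]'
python3 f.py
python3 -m handwheel '[[0,0,-0.015,0,0,0],[0,0,-0.02,0,0,0],[0,0,-0.02,0,0,0],[0,0,-0.015,0,0,0],[0,0,0,0,0,0],[0,0,0,0,0,0],[0,0,0,0,0,0],[0,0,0,0,0,0]]'
python3 - <<'E'
from h import *
c=grab('side'); 
k=cv2.resize(c['img'][130:205,290:380],(720,600),interpolation=2)
cv2.imwrite('pics/s8.png',k[...,::-1])
E
python3 to.py .5006 .1065 .20 32
```

```text
time: 23.9
ee_pos: [0.5794, -0.1073, 0.1276]
tcp_rot: [-180.0, 0.1, 179.6]
wrist_force: [-0.0, 0.2, -1.1]
opening: 0.0189
F [ 0.27  0.35 -0.62] pos [ 0.5788 -0.1072  0.1258] rot [ 1.8000e+02 -3.0000e-02  1.7962e+02] t 24.1
time: 24.82
ee_pos: [0.5784, -0.1071, 0.1944]
tcp_rot: [180.0, -0.1, 179.6]
wrist_force: [1.0, -0.0, -0.3]
opening: 0.0194
tool shift (now) [ 0.0792  0.2131 -0.0052] wz 57.62  shift if turned first [ 0.2224  0.0472 -0.0052]
t 24.87 pos [ 0.5784 -0.1071  0.1946] rot [ 1.7998e+02 -1.2000e-01  1.7962e+02] F [-0.23 -0.76 -0.27] q [-10.5   9.6   9.2  89.7  -0.  -10.1] open 0.0193
```

View pics/s8.png

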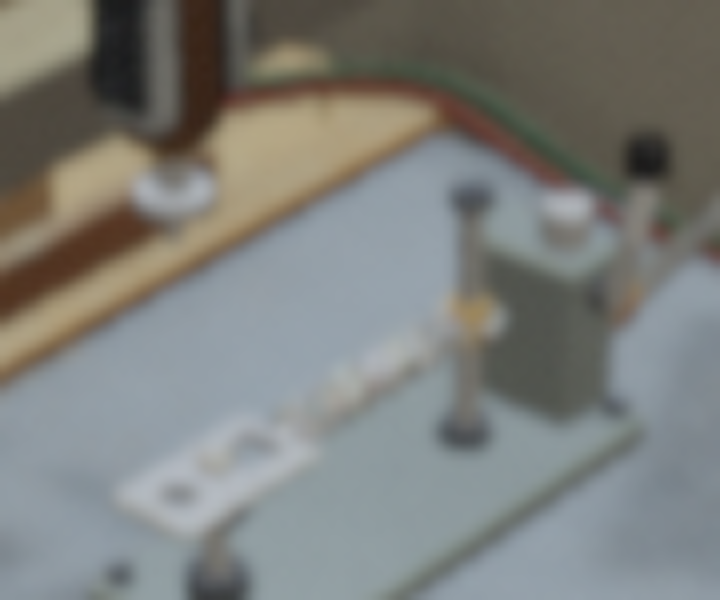

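Hooked: the slot's end is around the head at (215,462), the eye is free at (178,493), and the puller hangs straight. Returning it to the stand.

```bash
python3 -m handwheel '[[0.01,0.0266,-0.001,0,0,0],[0.01,0.0266,-0.001,0,0,0],[0.01,0.0266,-0.001,0,0,0],[0.01,0.0266,-0.001,0,0,0],[0.01,0.0266,-0.001,0,0,0],[0.01,0.0266,0,0,0,0],[0.01,0.0266,0,0,0,0],[0.0092,0.0266,0,0,0,0]]'
python3 -m handwheel '[[0,0,0,0,0,7.1],[0,0,0,0,0,7.1],[0,0,0,0,0,7.1],[0,0,0,0,0,7.1],[0,0,0,0,0,7.1],[0,0,0,0,0,7.1],[0,0,0,0,0,7.1],[0,0,0,0,0,7.1]]'
python3 -m handwheel '[[0,0,0,0,0,0.8],[0,0,0,0,0,0],[0,0,0,0,0,0],[0,0,0,0,0,0],[0,0,0,0,0,0],[0,0,0,0,0,0],[0,0,0,0,0,0],[0,0,0,0,0,0]]'
python3 to.py .5006 .1065 .0753 32
```

```text
time: 25.53
ee_pos: [0.5001, 0.1072, 0.2003]
tcp_rot: [-180.0, -0.1, 179.6]
wrist_force: [0.2, 0.5, 0.4]
opening: 0.019
time: 26.2
ee_pos: [0.5008, 0.1061, 0.2002]
tcp_rot: [-179.9, -0.0, 122.5]
wrist_force: [-0.1, 0.2, 0.3]
opening: 0.019
time: 26.87
ee_pos: [0.5011, 0.1061, 0.2011]
tcp_rot: [180.0, 0.0, 122.0]
wrist_force: [-0.6, 0.0, -0.5]
opening: 0.0189
tool shift (now) [ 0.0006 -0.0002  0.1258] wz 0.05  shift if turned first [ 0.0006 -0.0002  0.1258]
t 26.87 pos [0.5011 0.1061 0.2011] rot [180.     0.   122.05] F [-0.56  0.03 -0.49] q [12.  -0.9 -1.2 89.7 -0.  69.9] open 0.0189
```

```bash
python3 -m handwheel '[[0.0005,0,0.02,0,0,0],[0,0,0.02,0,0,0],[0,0,0.02,0,0,0],[0,0,0.02,0,0,0],[0,0,0.014,0,0,0],[0,0,0.008,0,0,0],[0,0,0,0,0,0],[0,0,0,0,0,0]]'
python3 -m handwheel '[[0,0,0.003,0,0,0],[0,0,0.003,0,0,0],[0,0,0.003,0,0,0],[0,0,0.003,0,0,0],[0,0,0.003,0,0,0],[0,0,0.003,0,0,0],[0,0,0.002,0,0,0],[0,0,0,0,0,0]]'
python3 f.py
```

```text
time: 27.53
ee_pos: [0.5009, 0.1066, 0.0994]
tcp_rot: [-180.0, -0.0, 122.0]
wrist_force: [0.2, -0.2, -0.6]
opening: 0.0189
time: 28.2
ee_pos: [0.5006, 0.1065, 0.0785]
tcp_rot: [-180.0, -0.0, 122.0]
wrist_force: [-0.4, -0.2, -1.4]
opening: 0.019
F [-0.2  -0.19 -0.7 ] pos [0.5009 0.1065 0.0793] rot [1.7999e+02 1.0000e-02 1.2202e+02] t 28.4
```

```bash
python3 -m handwheel '[[0,0,0.0008,0,0,0],[0,0,0.0008,0,0,0],[0,0,0.0008,0,0,0],[0,0,0.0005,0,0,0],[0,0,0.0005,0,0,0],[0,0,0,0,0,0],[0,0,0,0,0,0],[0,0,0,0,0,0]]'
python3 f.py
python3 -m handwheel '[[0,0,0.0003,0,0,0],[0,0,0.0003,0,0,0],[0,0,0.0003,0,0,0],[0,0,0,0,0,0],[0,0,0,0,0,0],[0,0,0,0,0,0],[0,0,0,0,0,0],[0,0,0,0,0,0]]'
python3 f.py
```

```text
time: 29.12
ee_pos: [0.5009, 0.1065, 0.0757]
tcp_rot: [180.0, 0.0, 122.0]
wrist_force: [0.1, 0.4, -0.7]
opening: 0.019
F [ 0.26  0.47 -0.51] pos [0.5009 0.1065 0.0757] rot [180.     0.   122.03] t 29.4
time: 30.03
ee_pos: [0.5009, 0.1066, 0.0754]
tcp_rot: [180.0, 0.0, 122.0]
wrist_force: [-2.0, 0.2, 6.6]
opening: 0.019
F [-2.79 -0.24  5.66] pos [0.5009 0.1065 0.0754] rot [1.7997e+02 1.0000e-02 1.2202e+02] t 30.3
```

Seated on the block at the original height. I'll open gently, then rise.

```bash
python3 -m handwheel '[[0,0,-0.0003,0,0,0],[0,0,0,0,0,0],[0,0,0,0,0,0],[0,0,0,0,0,0],[0,0,0,0,0,0],[0,0,0,0,0,0],[0,0,0,0,0,0],[0,0,0,0,0,0]]' 0
python3 -m handwheel '[[0,0,0,0,0,0],[0,0,0,0,0,0],[0,0,-0.005,0,0,0],[0,0,-0.015,0,0,0],[0,0,-0.025,0,0,0],[0,0,-0.03,0,0,0],[0,0,-0.03,0,0,0],[0,0,-0.02,0,0,0]]' 0.6
python3 -m handwheel '[[0,0,-0.03,0,0,0],[0,0,-0.03,0,0,0],[0,0,-0.03,0,0,0],[0,0,-0.03,0,0,0],[0,0,-0.03,0,0,0],[0,0,0,0,0,0],[0,0,0,0,0,0],[0,0,0,0,0,0]]'
python3 - <<'E'
from h import *
c=grab('side'); t=grab('top')
k=np.hstack([cv2.resize(t['img'][180:240,225:285],(400,400),interpolation=2),cv2.resize(c['img'][140:200,295:355],(400,400),interpolation=2)])
k2=np.hstack([cv2.resize(t['img'][150:240,230:430],(800,200*9//5*5//9 if 0 else 200),interpolation=2)])
cv2.imwrite('pics/s9.png',np.vstack([k,k2])[...,::-1])
W=cloud(t); Z=W[...,2]; m=np.zeros(Z.shape,bool); m[188:232,232:278]=1; m&=(Z>.085)&(Z<.12)
print(m.sum(), W[m].mean(0).round(4), np.percentile(Z[m],[10,50,90]).round(4))
l=np.zeros(Z.shape,bool); l[155:190,320:380]=1; l&=(Z>.045)&(Z<.075)&(W[...,1]>-.17); P=W[l]; print('link',l.sum(),np.median(P,0).round(4),P.min(0).round(3),P.max(0).round(3))
E
python3 to.py .5 .1 .4 32
```

```text
time: 30.95
ee_pos: [0.5008, 0.1065, 0.0751]
tcp_rot: [-180.0, 0.0, 122.0]
wrist_force: [-0.8, -0.2, 0.6]
opening: 0.0426
time: 31.62
ee_pos: [0.5012, 0.1066, 0.2035]
tcp_rot: [179.9, 0.1, 122.0]
wrist_force: [0.1, 0.0, -0.0]
opening: 0.0684
time: 32.28
ee_pos: [0.5009, 0.1066, 0.3497]
tcp_rot: [-180.0, -0.0, 122.0]
wrist_force: [1.0, -0.1, -0.1]
opening: 0.0686
95 [0.5006 0.1044 0.097 ] [0.0938 0.0976 0.0997]
link 298 [ 0.5808 -0.1248  0.0573] [ 0.566 -0.168  0.049] [ 0.595 -0.096  0.066]
tool shift (now) [-0.0051 -0.004  -0.0511] wz 0.02  shift if turned first [-0.0051 -0.004  -0.0511]
t 32.38 pos [0.5006 0.1065 0.3489] rot [-1.7990e+02 -4.0000e-02  1.2202e+02] F [ 0.15 -0.35 -0.52] q [ 12.    3.5  20.  106.6   0.   70. ] open 0.0683
```

View pics/s9.png

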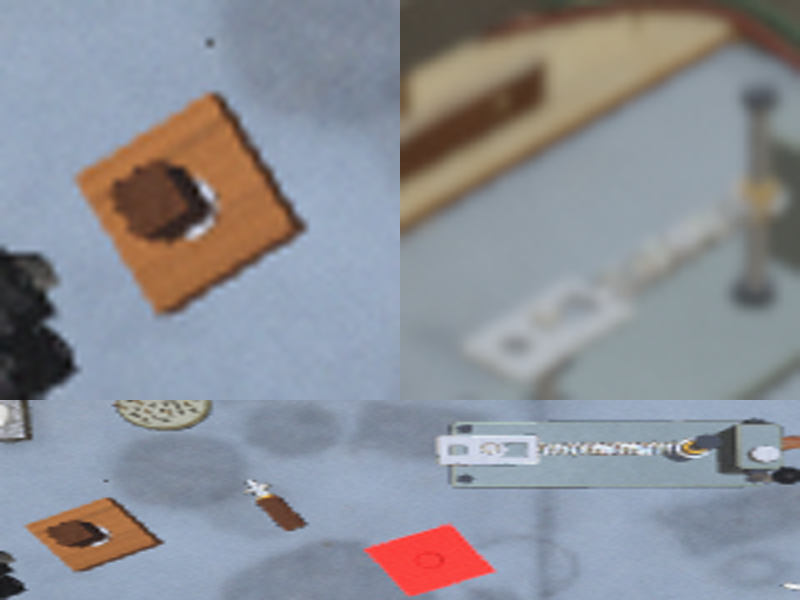

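The puller is upright in the wooden stand, with its handle top back at its starting position and height. The link is hooked at z ≈ 0.057 with the post's head in the slot, and nothing else has moved. Handing in.

```bash
python3 -c "
from workcell import order
print(order.job_done())"
```

```text
the job is handed in; nothing more can be done
None
```

The spring is hooked on and the puller is back upright in its wooden stand. I handed the job in at about 32.4 s; no verdict was reported.

**What I did:**
- I took the larger puller from its stand, set its tip in the eye and stretched the spring to about 30 mm, reading about 9 N.
- I lowered the link by feel until the flange pushed back about 2 N. Then I drew it back until the post took the load near 17 mm, where the pull on the puller fell to about 0 N.
- I lifted the puller off and set it back in the stand.

**Last checks:**
- **Spring:** the link sits at z ≈ 0.057 m with the post's head in the slot's end, seen in both cameras.
- **Puller:** the handle top is at (0.501, 0.104, 0.097), against (0.500, 0.105, 0.098) at the start, so it is upright and seated.
- **Forces:** my spot readings after each step peaked at about 10 N on the spring, against the 25 N limit.
- **Bystanders:** I saw no sign that the cup, tin or bur stand had moved. I did not measure them, and the last picture does not show the cup or tin.
- **Arm:** the gripper is open and clear, about 0.35 m up.

No check failed. The camera and force estimates of the hole and post positions differed by 1–3 mm, and I settled that by feel.

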